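# Clamp a soap mould to its set force

### The job

Push the white soap mould gently all the way into the bench clamp until it rests against the steel backstop, then turn the black T-handle clockwise until the orange tab on the crossbar pops out, stop there without tightening further, and let go. Do not ram the mould into the stop, do not lean on or pull at the handle, and leave the other things on the table where they are.

Things in the scene. Friction and masses are not known exactly. Their poses are not given: they have to be found in the camera images.
- clamp: Bench clamp, bolted down. Origin at table height on the spindle axis, z up, x = direction in which the mould is pushed in. Grey base plate 12 mm thick, x from -168 to +108 mm, 215 mm wide; two 22 mm columns at y = +-82 mm carry the crossbar. White guide rails 70 mm apart, 28 mm above the table, run from x = -90 to +90 mm; nothing stands in front of them.
- crossbar_top (a point): Middle of the white crossbar's top, 156 mm above the table, on the spindle axis. The bar is 222 mm long (y), 46 mm deep (x), its underside is 128 mm above the table. A brass nut collar (40 mm dia.) stands up to 16 mm above it (22 mm tightened); a black indicator housing, 31 x 50 mm, stands on it from y = +36 to +86 mm, its top 180 mm above the table.
- backstop: Steel stop bar behind the rails, 90 mm wide, top 46 mm above the table. Its origin is the clamp's origin; its front face, on which the mould must rest, is at x = +90 mm of the clamp. More than 25 N against it is ramming.
- mould_center (a point): Centre of the white mould's body, 180 (x) x 66 (y) x 60 mm, 0.5 to 0.9 kg with cover, standing loose between the rails, 30 to 60 mm short of the stop; its underside is 12 mm and this centre 42 mm above the table, its front face 90 mm from the centre towards -x. Fully home, the centre lies on the spindle axis (x = 0 of the clamp).
- cover_edge (a point): Centre of the mould's top rim, 72 mm above the table (not the cover's height). On it, over a blue gasket, lies an aluminium cover 170 x 60 mm with a 38 mm pressure disc in the middle. Gaskets differ: the disc's top is 85 to 89.5 mm above the table; this is not measured, the screw must find it.
- handle_bar (a point): Centre of the black T-handle on the spindle: a bar 85 mm long (its x), 16 mm thick (y: grip across this), 30 mm high, 210 to 212 mm above the table at the start; below it the spindle is 15 mm thick. Clockwise from above tightens. It sinks 2.23 mm per rad until the foot meets the cover, then stays at that height while the sprung nut rises instead. Regrasp as the wrist needs.
- foot: Steel pressure foot under the spindle, 32 mm dia. Its pressing face is 92.5 mm above this origin, and 91 to 92.5 mm above the table at the start; it sinks with the handle. It has 1.5 to 7.5 mm to go to the cover. Pushing down on the handle adds to its load on the cover, pulling up takes load off.
- foot_face (a point): Centre of the foot's pressing face. Once it rests on the cover its load is about 16 N and rises 6 N per mm of screw travel (12 N per rad), to about 31 N when the tab pops; above 40 N (about 0.7 rad more) the gasket is spoilt. While it turns it takes 0.2 N m, about 0.27 N m at the end; the screw stays where it is left.
- tab (a joint): Orange indicator tab: 0 = held in, 0.014 m = popped out. A catch holds it (it may creep out 2 mm); it springs fully out when the sprung nut has risen about 2.5 mm, about 1.3 rad of turning after the foot has met the cover, and stays out.
- tab_end (a point): Outer end of the orange tab (20 mm wide, 12 mm high) at the +y end of the black housing on the crossbar, 162 mm above the table, 85 mm from the spindle axis. It moves 14 mm along the clamp's +y when it pops.
- beaker: Bystander: clear measuring beaker, 72 mm dia., 125 mm high, beside the clamp on its +y side. Origin under its centre.
- spatula: Bystander: green spatula lying flat, 240 mm long, beside the clamp on its -y side. Origin under its middle.
- spare_cover: Bystander: spare aluminium cover plate 170 x 60 x 10 mm on the table. Origin under its centre.
- small_bowl: Bystander: steel bowl, 150 mm dia., 65 mm high. Origin under its centre.
- spare_mould: Bystander: open, empty white mould 180 x 66 x 60 mm on the table. Origin under its centre.
- mixing_cup: Bystander: steel cup with handle, 110 mm dia., 85 mm high. Origin under its centre.

How it is judged:
By the outcome, as a careful person would: the job done as asked, in the order asked, and still so for the second after the job is handed in, with the robot touching nothing.
It also fails if it takes over 70 s, if anything falls off the work surface, if the arm or the gripper's body presses on something with over 40 N, if the wrist force passes 120 N, or if a joint passes its speed limit or range.

### The arm

A 7-joint arm with a two-finger parallel gripper is mounted at the origin on the work surface. World frame = base frame: x ahead of the robot, y to its left, z up, the work surface at z = 0. Lengths are in m, angles in rad, forces in N, time in s.
With the tool pointing down it reaches from about 0.4 to 0.85 m from the base axis. Payload 10.4 kg.
Tool frame: the origin (TCP) lies midway between the tips of the shut fingers; the grasp point (between the pads) lies 19 mm behind it; z points along the fingers, y is the direction in which the jaws open and shut (so a half turn about z gives the same grasp; the last joint's range is limited). The gripper opens to 85 mm and grips with 20 to 120 N. Pads are 22 mm wide; open, the fingers measure 114 mm over their backs; the gripper's body (76 mm by 85 mm) begins 54 mm behind the grasp point. The pads swing forward as they close: fully open they stand 13 mm farther back than shut.
Start: joints at [1.298, 0.332, -0.065, 1.46, 0.022, 1.35, -0.088], TCP at [0.155, -0.606, 0.231] pointing down, gripper open.
Joint ranges: [-2.6, 2.6], [-0.5, 2.12], [-1.47, 1.34], [0.16, 2.42], [-1.27, 4.41], [0.06, 2.06], [-2.6, 2.6]. Speed limits (rad/s): [2.22, 2.22, 2.79, 2.79, 3.14, 3.14, 3.14].

### API

Orientations are given as a unit quaternion [x, y, z, w].
In Python, from workcell import manip, viewer gives the robot as it stands.
- The arm moves only by the tool move_arm, never from a script. Its argument "deltas" is a list of rows, each a list of 7 numbers: the shift along the tool's x, y, z in m, then the turn, a rotation vector about the tool's x, y, z in degrees, then the opening, from -1 (shut) to 1 (fully open). In form: [[dx, dy, dz, wx, wy, wz, gripper], ...]. A call has 1 to 10 rows; each row shifts and turns the commanded pose from where the row before left it, along the tool's axes as they then stand; what a row does not reach is not made up. A row lasts 1/8 s, in which the tool goes at most 62.5 mm and 10.7 degrees, less where a joint would pass 70% of its speed; a pose out of reach is approached as far as the arm can. A call with a gripper value outside its range is refused whole. The fingers move at their own pace and stop on an object; "force" is the grip in N (left out, the last holds). Time passes only in rows, so rows that do not move let the fingers close. It gives the time, the measured TCP pose, the force and the opening at its end, in the units of the state.
- manip.get_obs(): the state, without advancing time (a new reading comes with each control period).
- viewer.camera(name): name is "side" or "top" or "wrist"; returns (picture, depth): 420x560x3 uint8, red, green, blue; 420x560 float32, m along the optical axis (not along the pixel's ray), 0 where there is no reading.
- viewer.calibration(name): a dict with "fx", "fy", "cx", "cy" (pixels), "R" (3x3) and "t" (3): a world point X has camera coordinates R X + t; the wrist camera has in their place "T_tool_cam" (4x4, takes a point from camera to tool coordinates, whose origin is the TCP and whose axes are the flange's). Camera axes: x right, y down, z forward; pixel columns grow to the right and rows downward; lengths in m; the calibration is good to about 2 mm. A picture is of the moment at which its call begins: read the wrist's pose just before it. calibration takes no time and is no camera call.
- manip.hand_in(): hands the job in, once; it reports no verdict.
The state is a dict: "clock": time; "joint_pos": joint angles; "joint_velocities": joint speeds; "tau": joint torques, N m; "position": TCP position; "ee_rot": TCP orientation; "ft_force": force on the tool from outside, world axes, zero at the start; "torque": the same for the moment, N m; "grip_width": opening from 0.0 (shut) to 1.0 (fully open).
Only numpy, scipy, OpenCV 4.12 (cv2) and the standard library are available. Lean on these libraries where they do the work, as an engineer would, in place of code of your own. Each camera call takes 0.05 s, during which the arm holds its last target.

## Working session

There is one attempt and no reset: what is moved stays moved. The work goes in short steps, Python scripts to look and compute and a tool call to move; the robot and the scene stay as the last step left them, time stands still between calls to the robot, and variables do not carry over. Pictures are saved under pics/ and viewed, and the job is handed in when it is done.

Besides the shell and the picture viewer there is one more tool, called after "Request:" as name([rows], argument=value, ...), one row to a line, values as JSON. move_arm: Moves the arm, as the interface text tells. Its arguments: {"type":"object","properties":{"deltas":{"type":"array"},"force":{"type":"number"}},"required":["deltas"]}

```bash
ls; mkdir -p pics
python3 - <<'E'
from workcell import manip, viewer
import cv2,numpy as np
o=manip.get_obs()
for k,v in o.items(): print(k,np.round(v,4))
for n in ["side","top","wrist"]:
    p,d=viewer.camera(n); cv2.imwrite(f"pics/{n}0.png",p[:,:,::-1]); np.save(f"pics/{n}0.npy",d)
    c=viewer.calibration(n); print(n,{k:np.round(v,4).tolist() for k,v in c.items()})
E
```

```text
pics
clock 0.0
joint_pos [ 1.2984  0.3328 -0.0647  1.461   0.0216  1.3499 -0.0885]
joint_velocities [ 0.     -0.0001 -0.0004 -0.      0.0001 -0.0006  0.0001]
tau [ 4.00000e-04 -6.25443e+01  4.97000e-02 -3.91606e+01  1.62000e-02
  1.01000e-02  0.00000e+00]
position [ 0.1544 -0.6052  0.2305]
ee_rot [ 9.922e-01  1.246e-01 -1.000e-04 -7.000e-04]
ft_force [0.8218 0.2046 0.5436]
torque [-0.0254 -0.0086  0.0171]
grip_width 0.9959
side {'fx': 503.5269, 'fy': 503.5269, 'cx': 275.9229, 'cy': 216.7489, 'R': [[-0.9301, -0.3667, 0.0209], [-0.2572, 0.6098, -0.7497], [0.2622, -0.7026, -0.6615]], 't': [0.4922, 0.2465, 1.4056]}
top {'fx': 390.0908, 'fy': 390.0908, 'cx': 280.0209, 'cy': 212.8554, 'R': [[-0.0168, -0.9998, 0.0084], [-0.993, 0.0158, -0.1166], [0.1165, -0.0103, -0.9931]], 't': [0.0152, 0.5567, 1.2607]}
wrist {'fx': 365.3179, 'fy': 365.3179, 'cx': 282.096, 'cy': 210.864, 'T_tool_cam': [[0.0005, -0.9511, -0.3088, 0.0791], [1.0, 0.0, 0.0015, -0.0004], [-0.0015, -0.3088, 0.9511, -0.1432], [0.0, 0.0, 0.0, 1.0]]}
```

View pics/side0.png

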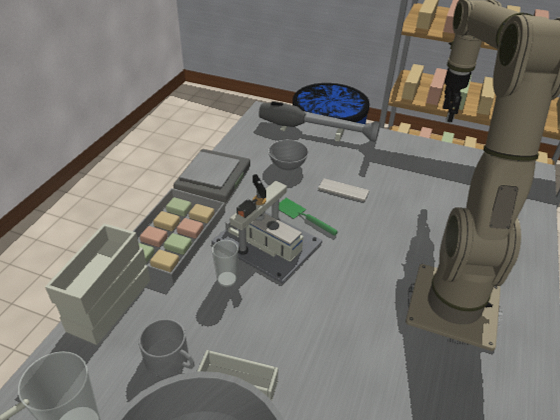

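View pics/top0.png

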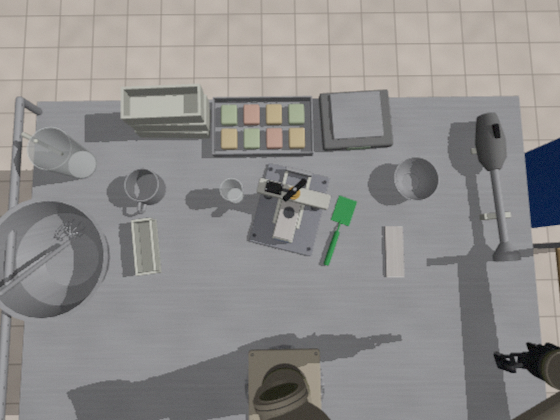

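View pics/wrist0.png

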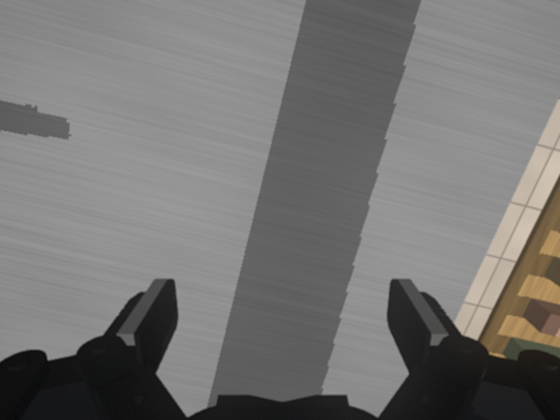

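Run:
```python
import cv2,numpy as np
a=cv2.imread('pics/top0.png')[150:265,220:350]; cv2.imwrite('pics/top0c.png',cv2.resize(a,None,fx=5,fy=5,interpolation=cv2.INTER_CUBIC))
a=cv2.imread('pics/side0.png')[165:290,200:350]; cv2.imwrite('pics/side0c.png',cv2.resize(a,None,fx=4.5,fy=4.5,interpolation=cv2.INTER_CUBIC))
```

```text
(no output)
```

View pics/top0c.png

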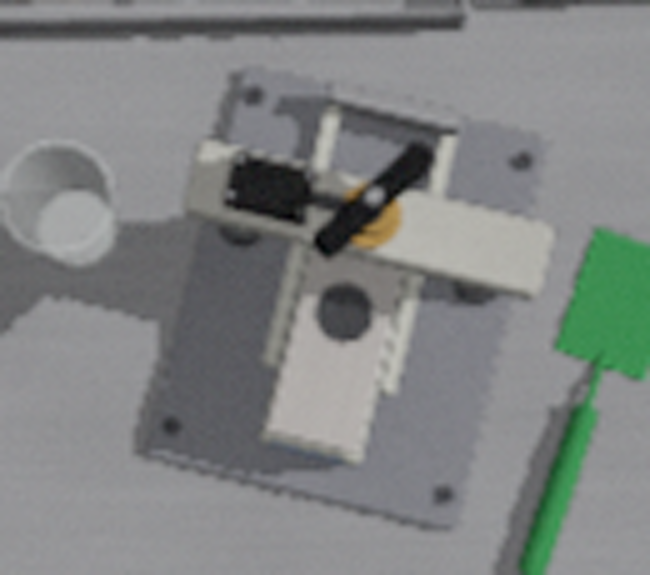

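View pics/side0c.png

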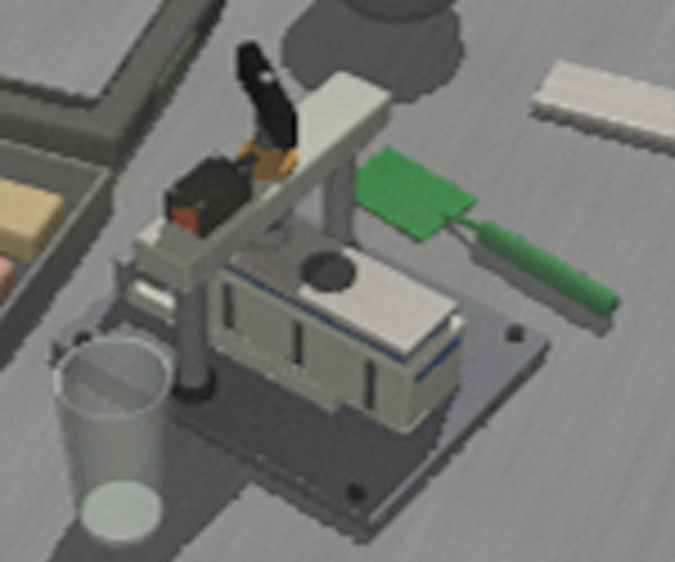

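```bash
cat > h.py <<'E'
import numpy as np,cv2
from workcell import manip,viewer
from scipy.spatial.transform import Rotation as Rn
def pose(o): 
    T=np.eye(4);T[:3,:3]=Rn.from_quat(o['ee_rot']).as_matrix();T[:3,3]=o['position'];return T
def cam(name,o=None):
    c=viewer.calibration(name);K=(c['fx'],c['fy'],c['cx'],c['cy'])
    if name=='wrist':
        T=pose(o)@np.array(c['T_tool_cam']);return K,T[:3,:3],T[:3,3]
    R=np.array(c['R']);return K,R.T,-R.T@np.array(c['t'])
def ray(C,uv,z):
    K,R,p=C;d=R@np.array([(uv[0]-K[2])/K[0],(uv[1]-K[3])/K[1],1.]);return p+d*(z-p[2])/d[2]
def proj(C,X):
    K,R,p=C;c=R.T@(np.array(X)-p);return np.array([K[0]*c[0]/c[2]+K[2],K[1]*c[1]/c[2]+K[3]])
E
python3 - <<'E'
from h import *
np.set_printoptions(precision=4,suppress=True)
C=cam('top')
def P(x,y,z): return ray(C,(220+(x+.5)/5-.5,150+(y+.5)/5-.5),z)
q=[P(*a,.012) for a in [(238,72),(137,455),(450,528),(548,140)]]
for a in q: print(a)
print([np.linalg.norm(q[i]-q[(i+1)%4]) for i in range(4)])
# x axis: from mid front (137,450) to mid back
f=(q[1]+q[2])/2;b=(q[0]+q[3])/2;d=(b-f);L=np.linalg.norm(d);d/=L;print('yaw',np.degrees(np.arctan2(d[1],d[0])),'origin',f+d*.168)
print('handle',P(375,196,.226),'disc',P(344,311,.087))
print('mould front rim',P(265,435,.072),P(362,460,.072))
h1,h2=P(325,240,.226),P(425,158,.226);print('handle ends',h1,h2,np.degrees(np.arctan2(*(h2-h1)[[1,0]])),np.linalg.norm(h1-h2))
E
```

```text
[0.7281 0.0469 0.012 ]
[0.4678 0.1177 0.012 ]
[ 0.4159 -0.0902  0.012 ]
[ 0.6776 -0.1637  0.012 ]
[np.float64(0.2697189646074748), np.float64(0.21420719441667518), np.float64(0.27187069382865864), np.float64(0.21656526827873163)]
yaw -15.462183319921838 origin [ 0.6038 -0.031   0.012 ]
handle [ 0.6023 -0.0344  0.226 ] disc [ 0.5535 -0.02    0.087 ]
mould front rim [0.4764 0.0315 0.072 ] [ 0.4595 -0.0301  0.072 ]
handle ends [ 0.5775 -0.0056  0.226 ] [ 0.6237 -0.0633  0.226 ] -51.28237397009466 0.07401266527076653
```

Request:
move_arm([
  [0.0335, -0.0207, 0, 0, 0, 0, 0],
  [0.0335, -0.0207, 0, 0, 0, 0, 0],
  [0.0335, -0.0207, 0, 0, 0, 0, 0],
  [0.0335, -0.0207, 0, 0, 0, 0, 0],
  [0.0335, -0.0207, 0, 0, 0, 0, 0],
  [0.0335, -0.0207, 0, 0, 0, 0, 0],
  [0.0335, -0.0207, 0, 0, 0, 0, 0],
  [0.0335, -0.0207, 0, 0, 0, 0, 0],
  [0.0335, -0.0207, 0, 0, 0, 0, 0],
])

```text
clock: 1.27
position: [0.4013, -0.3495, 0.2312]
ee_rot: [0.992, 0.125, -0.0, -0.0]
ft_force: [0.8, -0.3, 0.0]
grip_width: 0.499
```

Request:
move_arm([
  [0.0118, -0.0371, 0, 0, 0, -9, 0],
  [0, 0, 0, 0, 0, -10, 0],
  [0, 0, 0, 0, 0, -10, 0],
  [0, 0, 0, 0, 0, -10, 0],
  [0, 0, 0, 0, 0, -10, 0],
  [0, 0, 0, 0, 0, -10, 0],
  [0, 0, 0, 0, 0, -10, 0],
  [0, 0, 0, 0, 0, -6, 0],
])

```text
clock: 2.28
position: [0.4027, -0.3116, 0.2311]
ee_rot: [0.71, 0.704, -0.0, -0.0]
ft_force: [0.2, -0.1, 0.3]
grip_width: 0.498
```

Request:
move_arm([
  [0.036, 0.001, 0, 0, 0, 0, 0],
  [0.036, 0.001, 0, 0, 0, 0, 0],
  [0.036, 0.001, 0, 0, 0, 0, 0],
  [0.036, 0.001, 0, 0, 0, 0, 0],
  [0.036, 0.001, 0, 0, 0, 0, 0],
  [0.036, 0.001, 0, 0, 0, 0, 0],
  [0.036, 0.001, 0, 0, 0, 0, 0],
  [0.036, 0.001, 0, 0, 0, 0, 0],
  [0.036, 0.001, 0, 0, 0, 0, 0],
])

```text
clock: 3.4
position: [0.4156, 0.0133, 0.2312]
ee_rot: [0.711, 0.703, -0.0, 0.0]
ft_force: [-0.1, -0.6, -0.2]
grip_width: 0.5
```

Request:
move_arm([
  [0, 0, 0, 0, 0, -10, 0],
  [0, 0, 0, 0, 0, -10, 0],
  [0, 0, 0, 0, 0, -10, 0],
  [0, 0, 0, 0, 0, -10, 0],
  [0, 0, 0, 0, 0, -10, 0],
  [0, 0, 0, 0, 0, -10, 0],
  [0, 0, 0, 0, 0, -10, 0],
  [0, 0, 0, 0, 0, -5, 0],
])

```text
clock: 4.4
position: [0.4156, 0.0122, 0.2312]
ee_rot: [0.134, 0.991, -0.0, -0.0]
ft_force: [0.0, -0.1, -0.4]
grip_width: 0.502
```

Run:
```python
from h import *
np.set_printoptions(precision=4,suppress=True)
o=manip.get_obs();p,d=viewer.camera('wrist');cv2.imwrite('pics/w1.png',p[:,:,::-1]);np.savez('pics/w1.npz',p=o['position'],q=o['ee_rot'])
print(o['joint_pos'],o['position'],o['ee_rot'],o['ft_force'],o['grip_width'])
```

```text
[ 0.5712 -0.1217 -0.6478  1.9393 -0.076   1.3006  1.2485] [0.4156 0.0122 0.2312] [ 0.1344  0.9909 -0.0001 -0.0001] [ 0.0115 -0.0634 -0.3952] 0.5018334638186325
```

View pics/w1.png

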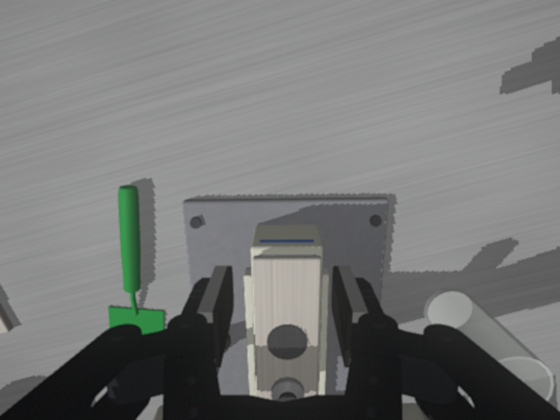

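Run:
```python
from h import *
np.set_printoptions(precision=4,suppress=True)
z=np.load('pics/w1.npz');C=cam('wrist',dict(position=z['p'],ee_rot=z['q']))
for n,uv,h in [('pl',(184,200),.012),('pr',(388,197.5),.012),('hl',(196,222),.012),('hr',(376,221),.012),('disc',(287,341),.087),('coverL',(252,257),.08),('coverR',(321,256),.08)]: print(n,ray(C,uv,h))
a,b=ray(C,(196,222),.012),ray(C,(376,221),.012); print(np.degrees(np.arctan2(*(b-a)[:2]))*-1, (a+b)/2,np.linalg.norm(a-b))
a,b=ray(C,(184,200),.012),ray(C,(388,197.5),.012); v=b-a; yaw=np.arctan2(-v[0],v[1]);m=(a+b)/2;print('plate yaw',np.degrees(yaw),'orig',m+.168*np.array([np.cos(yaw),np.sin(yaw),0]),np.linalg.norm(v))
a=cv2.imread('pics/w1.png')[180:420,180:400];cv2.imwrite('pics/w1c.png',cv2.resize(a,None,fx=2.5,fy=2.5,interpolation=cv2.INTER_CUBIC))
print('tool x yaw',np.degrees(2*np.arctan2(z['q'][1],z['q'][0])))
```

```text
pl [ 0.4143 -0.0928  0.012 ]
pr [0.4676 0.1108 0.012 ]
hl [ 0.4404 -0.089   0.012 ]
hr [0.4896 0.0941 0.012 ]
disc [ 0.5537 -0.0212  0.087 ]
coverL [ 0.4656 -0.0293  0.08  ]
coverR [0.4808 0.0297 0.08  ]
-15.045203595498803 [0.465  0.0025 0.012 ] 0.18952131855324855
plate yaw -14.658954449723577 orig [ 0.6035 -0.0335  0.012 ] 0.2105015897853401
tool x yaw 164.5564014715551
```

View pics/w1c.png

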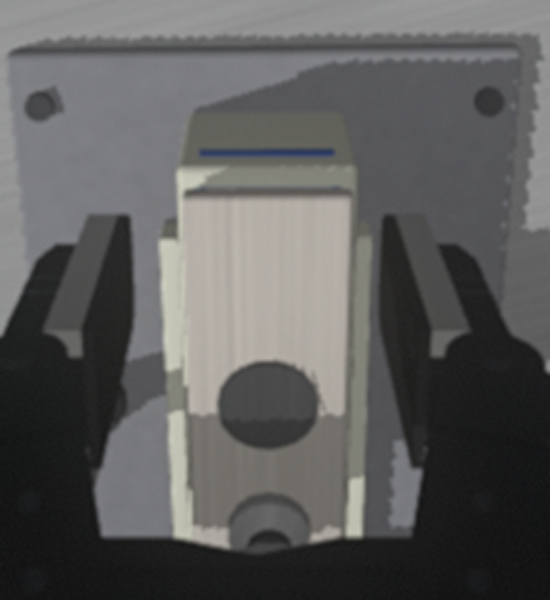

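Request:
move_arm([
  [0, 0.002, 0.039, 0, 0, 0, -0.3],
  [0, 0.002, 0.039, 0, 0, 0, -0.3],
  [0, 0, 0.039, 0, 0, 0, -0.3],
  [0, 0, 0.039, 0, 0, 0, -0.3],
  [0, 0, 0.036, 0, 0, 0, -0.3],
  [0, 0, 0, 0, 0, 0, -0.3],
  [0, 0, 0, 0, 0, 0, -0.3],
])

```text
clock: 5.32
position: [0.4176, 0.0161, 0.0405]
ee_rot: [0.137, 0.991, 0.0, 0.001]
ft_force: [0.4, 0.6, 0.3]
grip_width: 0.347
```

Request:
move_arm([
  [-0.01, 0, 0, 0, 0, 0, -0.3],
  [-0.01, 0, 0, 0, 0, 0, -0.3],
  [-0.008, 0, 0, 0, 0, 0, -0.3],
  [-0.004, 0, 0, 0, 0, 0, -0.3],
  [-0.003, 0, 0, 0, 0, 0, -0.3],
  [-0.003, 0, 0, 0, 0, 0, -0.3],
])

```text
clock: 6.08
position: [0.4534, 0.0057, 0.0392]
ee_rot: [0.136, 0.991, -0.0, -0.0]
ft_force: [-0.6, -0.7, -0.1]
grip_width: 0.349
```

Request:
move_arm([
  [-0.004, 0, 0, 0, 0, 0, -0.3],
  [-0.004, 0, 0, 0, 0, 0, -0.3],
  [-0.004, 0, 0, 0, 0, 0, -0.3],
  [-0.004, 0, 0, 0, 0, 0, -0.3],
  [-0.004, 0, 0, 0, 0, 0, -0.3],
])

```text
clock: 6.7
position: [0.472, 0.0006, 0.0391]
ee_rot: [0.136, 0.991, -0.0, -0.001]
ft_force: [-4.7, 2.3, 3.2]
grip_width: 0.347
```

Request:
move_arm([
  [-0.004, 0, 0, 0, 0, 0, -0.3],
  [-0.004, 0, 0, 0, 0, 0, -0.3],
  [-0.003, 0, 0, 0, 0, 0, -0.3],
  [-0.003, 0, 0, 0, 0, 0, -0.3],
])

```text
clock: 7.2
position: [0.4856, -0.0031, 0.0391]
ee_rot: [0.136, 0.991, -0.0, -0.001]
ft_force: [-5.8, 2.4, 3.4]
grip_width: 0.349
```

Request:
move_arm([
  [-0.003, 0, 0, 0, 0, 0, -0.3],
  [-0.003, 0, 0, 0, 0, 0, -0.3],
  [-0.003, 0, 0, 0, 0, 0, -0.3],
  [-0.002, 0, 0, 0, 0, 0, -0.3],
])

```text
clock: 7.7
position: [0.4962, -0.006, 0.0391]
ee_rot: [0.136, 0.991, -0.0, -0.001]
ft_force: [-6.4, 2.4, 3.6]
grip_width: 0.352
```

Request:
move_arm([
  [-0.001, 0, 0, 0, 0, 0, -0.3],
  [-0.001, 0, 0, 0, 0, 0, -0.3],
  [-0.001, 0, 0, 0, 0, 0, -0.3],
])

```text
clock: 8.07
position: [0.4989, -0.0067, 0.0391]
ee_rot: [0.136, 0.991, -0.0, -0.001]
ft_force: [-5.6, 2.2, 4.1]
grip_width: 0.352
```

Request:
move_arm([
  [-0.001, 0, 0, 0, 0, 0, -0.3],
  [-0.001, 0, 0, 0, 0, 0, -0.3],
])

```text
clock: 8.32
position: [0.5009, -0.0073, 0.0391]
ee_rot: [0.136, 0.991, -0.0, -0.001]
ft_force: [-4.7, 1.7, 4.4]
grip_width: 0.352
```

Request:
move_arm([
  [-0.001, 0, 0, 0, 0, 0, -0.3],
  [-0.001, 0, 0, 0, 0, 0, -0.3],
])

```text
clock: 8.57
position: [0.5028, -0.0078, 0.0391]
ee_rot: [0.136, 0.991, -0.0, -0.001]
ft_force: [-5.4, 1.9, 3.4]
grip_width: 0.353
```

Request:
move_arm([
  [-0.001, 0, 0, 0, 0, 0, -0.3],
])

```text
clock: 8.7
position: [0.5037, -0.0081, 0.0391]
ee_rot: [0.136, 0.991, 0.0, -0.001]
ft_force: [-5.3, 2.3, 3.8]
grip_width: 0.353
```

Request:
move_arm([
  [-0.001, 0, 0, 0, 0, 0, -0.3],
])

```text
clock: 8.82
position: [0.5048, -0.0084, 0.0392]
ee_rot: [0.136, 0.991, -0.0, -0.001]
ft_force: [-6.0, 1.6, 2.9]
grip_width: 0.351
```

Request:
move_arm([
  [-0.001, 0, 0, 0, 0, 0, -0.3],
])

```text
clock: 8.95
position: [0.5057, -0.0086, 0.0391]
ee_rot: [0.136, 0.991, -0.0, -0.001]
ft_force: [-5.3, 2.4, 3.8]
grip_width: 0.349
```

Request:
move_arm([
  [-0.001, 0, 0, 0, 0, 0, -0.3],
])

```text
clock: 9.07
position: [0.506, -0.0087, 0.039]
ee_rot: [0.136, 0.991, -0.0, -0.002]
ft_force: [-10.4, 4.0, 7.6]
grip_width: 0.351
```

Request:
move_arm([
  [-0.001, 0, 0, 0, 0, 0, -0.3],
])

```text
clock: 9.2
position: [0.506, -0.0087, 0.0387]
ee_rot: [0.136, 0.991, -0.0, -0.003]
ft_force: [-15.3, 4.3, 8.9]
grip_width: 0.348
```

Request:
move_arm([
  [0.004, 0, 0, 0, 0, 0, -0.3],
  [0.01, 0, 0, 0, 0, 0, -0.3],
  [0.02, 0, 0, 0, 0, 0, -0.3],
  [0.02, 0, 0, 0, 0, 0, -0.3],
  [0.02, 0, -0.02, 0, 0, 0, -0.3],
  [0, 0, -0.05, 0, 0, 0, 0],
  [0, 0, -0.05, 0, 0, 0, 0],
  [0, 0, -0.05, 0, 0, 0, 0],
  [0, 0, -0.05, 0, 0, 0, 0],
  [0, 0, 0, 0, 0, 0, 0],
])

```text
clock: 10.45
position: [0.4386, 0.0105, 0.2627]
ee_rot: [0.137, 0.991, -0.0, 0.003]
ft_force: [-0.4, 1.0, -1.1]
grip_width: 0.501
```

Run:
```python
from h import *
np.set_printoptions(precision=4,suppress=True)
o=manip.get_obs();p,d=viewer.camera('wrist');cv2.imwrite('pics/w2.png',p[:,:,::-1]);np.savez('pics/w2.npz',p=o['position'],q=o['ee_rot'])
print(o['joint_pos'],o['position'],o['ee_rot'],o['ft_force'],o['torque'],o['grip_width'])
p,d=viewer.camera('top');cv2.imwrite('pics/top2.png',p[:,:,::-1])
a=cv2.imread('pics/top2.png')[150:265,220:350]; cv2.imwrite('pics/top2c.png',cv2.resize(a,None,fx=5,fy=5,interpolation=cv2.INTER_CUBIC))
```

```text
[ 0.601  -0.086  -0.6788  1.8448 -0.053   1.3574  1.2316] [0.4386 0.0105 0.2627] [ 0.1366  0.9906 -0.0004  0.0035] [-0.4316  1.01   -1.1485] [ 0.0289 -0.0574  0.0654] 0.5008081324073721
```

View pics/w2.png

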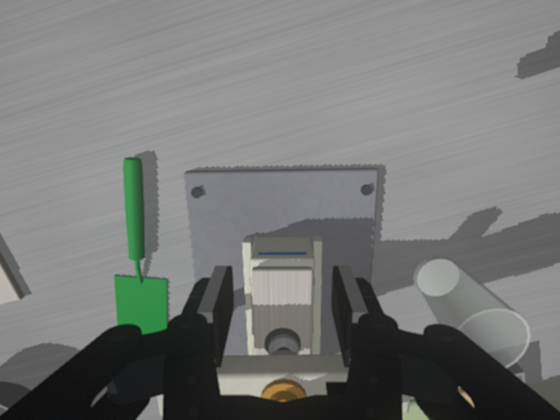

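View pics/top2c.png

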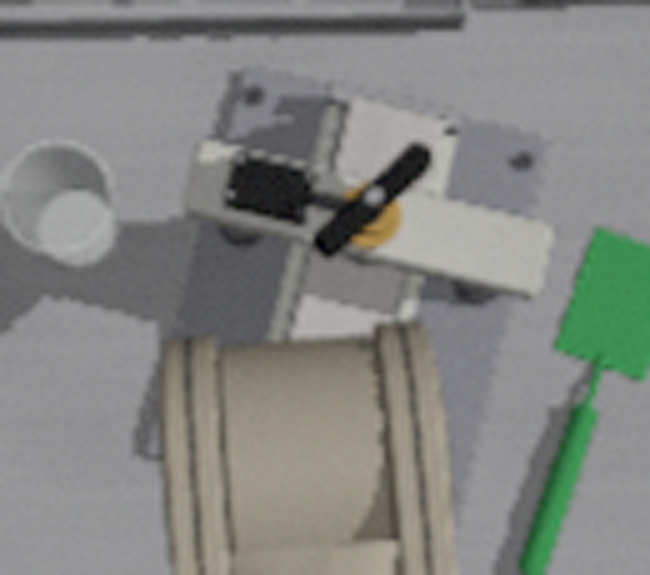

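Run:
```python
from h import *
np.set_printoptions(precision=4,suppress=True)
C=cam('top');im=cv2.imread('pics/top2.png')
m=(im.max(2)<60).astype(np.uint8)
m[:,:]=m; w=np.zeros_like(m); w[176:203,281:308]=1; m*=w
n,l,s,c=cv2.connectedComponentsWithStats(m); i=1+np.argmax(s[1:,4]);print(s[1:],c[1:])
ys,xs=np.where(l==i); pts=np.array([ray(C,(x,y),.226)[:2] for x,y in zip(xs,ys)])
r=cv2.minAreaRect(np.float32(pts*1000));print(r)
mu=pts.mean(0);e=np.linalg.svd(pts-mu,full_matrices=False)[2][0];print(mu,np.degrees(np.arctan2(e[1],e[0])))
```

```text
[[295 179  11  12  58]
 [281 186  15  15  94]] [[300.2586 183.8621]
 [287.5851 193.6489]]
((586.9390258789062, -9.943536758422852), (43.16240692138672, 34.898990631103516), 69.18665313720703)
[ 0.5887 -0.0142] -61.087696470932876
```

```bash
cat >> h.py <<'E'
def plan(xyz,yawx):
    o=manip.get_obs();T=pose(o);R=T[:3,:3]
    y=np.radians(yawx);Rt=np.array([[np.cos(y),np.sin(y),0],[np.sin(y),-np.cos(y),0],[0,0,-1]])
    print('now',np.round(T[:3,3],4),'yaw',np.degrees(np.arctan2(R[1,0],R[0,0])).round(2),'j7',o['joint_pos'][6].round(3),'f',np.round(o['ft_force'],2),'tq',np.round(o['torque'],3))
    print('shift mm',np.round(R.T@(np.array(xyz)-T[:3,3])*1000,1),'turn deg',np.round(np.degrees(Rn.from_matrix(R.T@Rt).as_rotvec()),2))
E
python3 -c "
from h import *
plan([.6025,-.034,.30],129)"
```

```text
now [0.4369 0.0102 0.2591] yaw 164.3 j7 1.231 f [0.52 0.31 0.09] tq [0.038 0.03  0.027]
shift mm [-171.4    2.2  -40.7] turn deg [-2.00e-02  7.00e-02  3.53e+01]
```

Request:
move_arm([
  [0, 0.002, -0.041, 0, 0, 0, 0],
  [-0.043, 0, 0, 0, 0, 0, 0],
  [-0.043, 0, 0, 0, 0, 0, 0],
  [-0.043, 0, 0, 0, 0, 0, 0],
  [-0.042, 0, 0, 0, 0, 9, 0],
  [0, 0, 0, 0, 0, 9, 0],
  [0, 0, 0, 0, 0, 9, 0],
  [0, 0, 0, 0, 0, 8, 0],
  [0, 0, 0, 0, 0, 0, 0],
])

```text
clock: 11.68
position: [0.6017, -0.0338, 0.2986]
ee_rot: [0.427, 0.904, -0.0, -0.001]
ft_force: [-0.2, 0.1, 0.7]
grip_width: 0.498
```

Run:
```python
from h import *
plan([.6025,-.034,.198],129)
o=manip.get_obs();p,d=viewer.camera('wrist');cv2.imwrite('pics/w3.png',p[:,:,::-1]);np.savez('pics/w3.npz',p=o['position'],q=o['ee_rot'])
```

```text
now [ 0.6017 -0.0338  0.2986] yaw 129.39 j7 0.545 f [-0.17  0.12  0.72] tq [ 0.025  0.035 -0.037]
shift mm [ -0.8   0.7 100.6] turn deg [-0.1  -0.09  0.39]
```

View pics/w3.png

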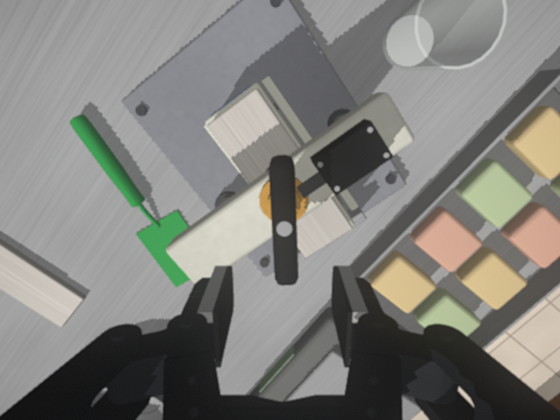

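Run:
```python
from h import *
np.set_printoptions(precision=4,suppress=True)
z=np.load('pics/w3.npz');C=cam('wrist',dict(position=z['p'],ee_rot=z['q']))
im=cv2.imread('pics/w3.png')
for r in (165,175,185,250,260,270,278):
    row=im[r,262:312].max(1);x=np.where(row<70)[0]+262;print(r,x.min(),x.max(),end='; ')
print()
a,b,c=ray(C,(282.5,157),.225),ray(C,(286.5,283),.225),ray(C,(284.5,228.5),.226)
v=a-b;print(a,b,c,(a+b)/2,np.linalg.norm(v),'bar yaw',np.degrees(np.arctan2(-v[1],-v[0])))
```

```text
165 270 293; 175 270 293; 185 271 311; 250 274 296; 260 275 296; 270 275 296; 278 276 296; 
[ 0.5747 -0.0007  0.225 ] [ 0.6303 -0.0641  0.225 ] [ 0.6043 -0.0348  0.226 ] [ 0.6025 -0.0324  0.225 ] 0.08434271512894011 bar yaw -48.75343827619477
```

Request:
move_arm([
  [-0.0005, 0.0012, 0.02, 0, 0, -1.6, 0],
  [0, 0, 0.02, 0, 0, 0, 0],
  [0, 0, 0.02, 0, 0, 0, 0],
  [0, 0, 0.02, 0, 0, 0, 0],
  [0, 0, 0.015, 0, 0, 0, 0],
  [0, 0, 0.008, 0, 0, 0, 0],
  [0, 0, 0, 0, 0, 0, 0],
])

```text
clock: 12.6
position: [0.6033, -0.0336, 0.197]
ee_rot: [0.415, 0.91, -0.0, -0.0]
ft_force: [-0.2, -0.8, -0.5]
grip_width: 0.504
```

Run:
```python
from h import *
plan([.603,-.0335,.195],131)
```

```text
now [ 0.6033 -0.0336  0.197 ] yaw 130.95 j7 0.545 f [-0.16 -0.84 -0.5 ] tq [-0.016 -0.017 -0.031]
shift mm [ 0.3 -0.2  2. ] turn deg [-0.02 -0.03 -0.05]
```

Request:
move_arm([
  [0, 0, 0.001, 0, 0, 0, -0.5],
  [0, 0, 0, 0, 0, 0, -0.6],
  [0, 0, 0, 0, 0, 0, -0.7],
  [0, 0, 0, 0, 0, 0, -1],
  [0, 0, 0, 0, 0, 0, -1],
], force=30)

```text
clock: 13.22
position: [0.6036, -0.0339, 0.1968]
ee_rot: [0.415, 0.91, -0.0, 0.0]
ft_force: [-2.7, -2.4, 6.5]
grip_width: 0.181
```

Run:
```python
from h import *
plan([.603,-.0335,.195],131)
o=manip.get_obs();p,d=viewer.camera('wrist');cv2.imwrite('pics/w4.png',p[:,:,::-1]);np.savez('pics/w4.npz',p=o['position'],q=o['ee_rot']); print(o['grip_width'])
```

```text
now [ 0.6036 -0.0339  0.1968] yaw 130.9 j7 0.545 f [-2.72 -2.4   6.46] tq [-0.4    0.704  0.115]
shift mm [ 0.7 -0.2  1.8] turn deg [ 0.    0.04 -0.1 ]
0.1812667236878955
```

View pics/w4.png

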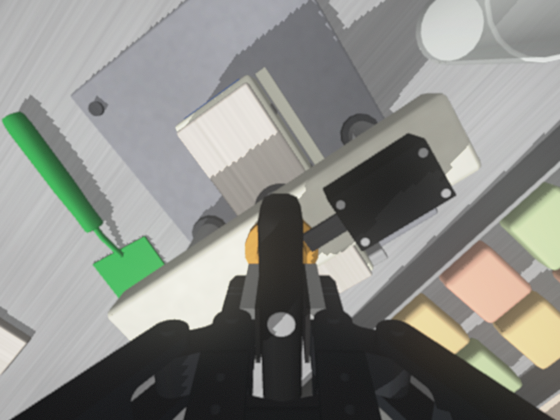

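Request:
move_arm([
  [0, 0, 0, 0, 0, 6, -1],
  [0, 0, 0.0002, 0, 0, 6, -1],
  [0, 0, 0.0002, 0, 0, 6, -1],
])

```text
clock: 13.65
position: [0.6037, -0.0337, 0.1962]
ee_rot: [0.554, 0.833, 0.0, 0.0]
ft_force: [-0.8, -2.2, 2.5]
grip_width: 0.18
```

Run:
```python
from h import *
plan([.603,-.0335,.195],131)
```

```text
now [ 0.6037 -0.0337  0.1962] yaw 112.72 j7 0.241 f [-0.84 -2.18  2.54] tq [-0.224  0.27   0.165]
shift mm [ 0.5 -0.5  1.2] turn deg [  0.02   0.04 -18.28]
```

Request:
move_arm([
  [0, 0, 0.0002, 0, 0, 6, -1],
  [0, 0, 0.0002, 0, 0, 6, -1],
  [0, 0, 0.0002, 0, 0, 6, -1],
])

```text
clock: 14.02
position: [0.6038, -0.0337, 0.1955]
ee_rot: [0.677, 0.736, 0.0, 0.0]
ft_force: [-0.4, -0.5, 2.7]
grip_width: 0.182
```

Request:
move_arm([
  [0, 0, 0.0002, 0, 0, 6, -1],
  [0, 0, 0.0002, 0, 0, 6, -1],
])

```text
clock: 14.28
position: [0.6039, -0.0337, 0.195]
ee_rot: [0.751, 0.661, 0.0, 0.0]
ft_force: [0.1, -1.3, 1.3]
grip_width: 0.176
```

Run:
```python
from h import *
plan([.603,-.0335,.195],131)
```

```text
now [ 0.6039 -0.0337  0.195 ] yaw 82.73 j7 -0.262 f [ 0.14 -1.31  1.28] tq [-0.323 -0.183  0.189]
shift mm [ 0.  -0.9  0. ] turn deg [ 6.000e-02  3.000e-02 -4.827e+01]
```

Request:
move_arm([
  [0, 0, 0.0002, 0, 0, 6, -1],
  [0, 0, 0.0002, 0, 0, 6, -1],
])

```text
clock: 14.52
position: [0.604, -0.0337, 0.1946]
ee_rot: [0.816, 0.579, 0.0, 0.0]
ft_force: [1.6, -1.5, 0.6]
grip_width: 0.183
```

Request:
move_arm([
  [0, 0, 0.0002, 0, 0, 6, -1],
  [0, 0, 0.0002, 0, 0, 6, -1],
])

```text
clock: 14.78
position: [0.6041, -0.0337, 0.1941]
ee_rot: [0.872, 0.49, 0.001, 0.0]
ft_force: [1.9, -1.1, -0.4]
grip_width: 0.179
```

Request:
move_arm([
  [0, 0, 0.0002, 0, 0, 6, -1],
  [0, 0, 0.0002, 0, 0, 6, -1],
])

```text
clock: 15.02
position: [0.6043, -0.0338, 0.194]
ee_rot: [0.918, 0.397, 0.001, 0.001]
ft_force: [2.6, -2.6, 2.0]
grip_width: 0.18
```

Run:
```python
from h import *
plan([.603,-.0335,.195],131)
```

```text
now [ 0.6043 -0.0338  0.194 ] yaw 46.72 j7 -0.867 f [ 2.6  -2.59  2.01] tq [-0.452 -0.425  0.242]
shift mm [-0.6 -1.2 -1. ] turn deg [ 1.300e-01  2.000e-02 -8.428e+01]
```

Request:
move_arm([
  [0, 0.0003, 0, 0, 0, 6, -1],
  [0, 0, 0, 0, 0, 6, -1],
])

```text
clock: 15.28
position: [0.6044, -0.034, 0.194]
ee_rot: [0.954, 0.298, 0.001, 0.0]
ft_force: [1.7, -1.8, 0.5]
grip_width: 0.181
```

Run:
```python
from h import *
plan([.603,-.0335,.195],131)
```

```text
now [ 0.6044 -0.034   0.194 ] yaw 34.72 j7 -1.069 f [ 1.69 -1.84  0.53] tq [-0.408 -0.407  0.292]
shift mm [-0.9 -1.3 -1. ] turn deg [ 1.200e-01  1.000e-02 -9.628e+01]
```

Request:
move_arm([
  [0, 0.0002, 0, 0, 0, 6, -1],
  [0, 0, 0, 0, 0, 6, -1],
])

```text
clock: 15.52
position: [0.6045, -0.0342, 0.194]
ee_rot: [0.98, 0.197, 0.001, 0.0]
ft_force: [1.9, -1.8, 0.9]
grip_width: 0.181
```

Request:
move_arm([
  [0, 0, 0, 0, 0, 6, -1],
  [0, 0, 0, 0, 0, 6, -1],
])

```text
clock: 15.78
position: [0.6046, -0.0343, 0.194]
ee_rot: [0.996, 0.093, 0.001, 0.0]
ft_force: [3.3, -2.3, -0.3]
grip_width: 0.184
```

```bash
cat > look.py <<'E'
from h import *
import sys
plan([.603,-.0335,.195],131)
t=sys.argv[1]
S=cam('side')
p,d=viewer.camera('side');cv2.imwrite(f'pics/s{t}.png',p[:,:,::-1])
im=p.astype(int);m=(im[...,0]>140)&(im[...,1]<110)&(im[...,2]<80);m[:190]=0;m[240:]=0;m[:,:225]=0;m[:,265:]=0
ys,xs=np.where(m);print('orange px',len(xs),xs.mean() if len(xs) else 0,ys.mean() if len(xs) else 0)
a=cv2.imread(f'pics/s{t}.png')[165:265,200:330]; cv2.imwrite(f'pics/s{t}c.png',cv2.resize(a,None,fx=5,fy=5,interpolation=cv2.INTER_CUBIC))
E
python3 look.py a
```

```text
now [ 0.6046 -0.0343  0.194 ] yaw 10.72 j7 -1.473 f [ 3.32 -2.27 -0.32] tq [-0.519 -0.44   0.295]
shift mm [-1.4 -1.1 -1. ] turn deg [   0.14   -0.   -120.28]
orange px 2 262.5 196.5
```

View pics/sac.png

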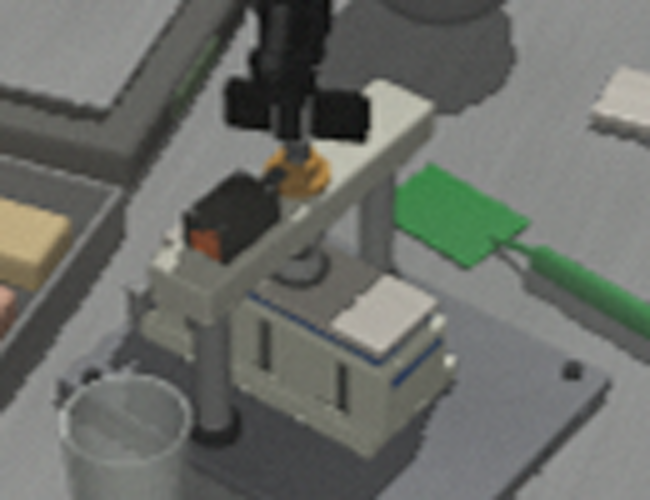

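```bash
sed -i 's/^im=.*/im=p.astype(int);m=(im[...,0]-im[...,2]>70)\&(im[...,0]-im[...,1]>45);m[:200]=0;m[230:]=0;m[:,:220]=0;m[:,252:]=0/' look.py
python3 - <<'E'
import cv2
im=cv2.imread('pics/sa.png')[...,::-1].astype(int);m=(im[...,0]-im[...,2]>70)&(im[...,0]-im[...,1]>45);m[:200]=0;m[230:]=0;m[:,:220]=0;m[:,252:]=0
print(m.sum(), im[213,238:244])
E
```

```text
3 [[ 87  54  39]
 [111  62  43]
 [114  66  46]
 [116  68  46]
 [117  68  46]
 [ 92  60  45]]
```

Request:
move_arm([
  [0.0003, 0.0003, 0, 0, 0, 6, -1],
  [0, 0, 0, 0, 0, 6, -1],
])

```text
clock: 16.08
position: [0.6046, -0.0346, 0.1939]
ee_rot: [1.0, -0.01, 0.001, 0.0]
ft_force: [1.4, -2.6, 1.6]
grip_width: 0.18
```

```bash
python3 look.py b
```

```text
now [ 0.6046 -0.0346  0.1939] yaw -1.18 j7 -1.674 f [ 1.45 -2.58  1.64] tq [-0.582 -0.225  0.282]
shift mm [-1.7 -1.  -1.1] turn deg [ 1.0000e-01 -0.0000e+00 -1.3218e+02]
orange px 8 240.875 213.0
```

```bash
sed -i 's/>70)/>45)/;s/>45);m\[:200/>30);m[:200/' look.py; grep ^im= look.py
python3 - <<'E'
import cv2
for t in 'ab':
    im=cv2.imread(f'pics/s{t}.png')[...,::-1].astype(int);m=(im[...,0]-im[...,2]>45)&(im[...,0]-im[...,1]>30);m[:200]=0;m[230:]=0;m[:,:220]=0;m[:,252:]=0
    import numpy as np;ys,xs=np.where(m);print(m.sum(),xs.mean(),ys.mean())
E
```

```text
im=p.astype(int);m=(im[...,0]-im[...,2]>45)&(im[...,0]-im[...,1]>30);m[:200]=0;m[230:]=0;m[:,:220]=0;m[:,252:]=0
24 240.70833333333334 213.04166666666666
26 240.73076923076923 213.07692307692307
```

Request:
move_arm([
  [0, 0.0002, 0, 0, 0, 6, -1],
])

```text
clock: 16.25
position: [0.6046, -0.0347, 0.194]
ee_rot: [0.998, -0.061, 0.001, 0.0]
ft_force: [2.0, -1.9, 1.3]
grip_width: 0.181
```

```bash
python3 look.py c
```

```text
now [ 0.6046 -0.0347  0.194 ] yaw -7.03 j7 -1.772 f [ 1.95 -1.85  1.3 ] tq [-0.494 -0.276  0.285]
shift mm [-1.8 -1.  -1. ] turn deg [ 1.0000e-01 -1.0000e-02 -1.3803e+02]
orange px 26 240.6153846153846 213.1153846153846
```

Request:
move_arm([
  [0, 0, 0, 0, 0, 5, -1],
])

```text
clock: 16.42
position: [0.6046, -0.0347, 0.1939]
ee_rot: [0.995, -0.104, 0.001, 0.0]
ft_force: [2.1, -3.6, 1.7]
grip_width: 0.183
```

```bash
python3 look.py d
```

```text
now [ 0.6046 -0.0347  0.1939] yaw -11.96 j7 -1.855 f [ 2.14 -3.59  1.69] tq [-0.569 -0.328  0.278]
shift mm [-1.8 -0.9 -1.1] turn deg [ 1.0000e-01 -1.0000e-02 -1.4296e+02]
orange px 21 240.61904761904762 213.1904761904762
```

Request:
move_arm([
  [0, 0, 0, 0, 0, 4, -1],
])

```text
clock: 16.6
position: [0.6046, -0.0347, 0.1939]
ee_rot: [0.99, -0.138, 0.001, 0.0]
ft_force: [1.7, -3.1, 1.1]
grip_width: 0.182
```

```bash
python3 look.py e
```

```text
now [ 0.6046 -0.0347  0.1939] yaw -15.91 j7 -1.922 f [ 1.73 -3.14  1.12] tq [-0.656 -0.352  0.292]
shift mm [-1.8 -0.8 -1.1] turn deg [ 9.0000e-02 -1.0000e-02 -1.4691e+02]
orange px 20 240.65 213.25
```

Request:
move_arm([
  [0, 0.0002, 0, 0, 0, 4, -1],
])

```text
clock: 16.77
position: [0.6045, -0.0349, 0.1939]
ee_rot: [0.985, -0.173, 0.001, 0.0]
ft_force: [1.8, -2.1, 1.5]
grip_width: 0.182
```

```bash
python3 look.py f
```

```text
now [ 0.6045 -0.0349  0.1939] yaw -19.89 j7 -1.989 f [ 1.83 -2.11  1.54] tq [-0.564 -0.449  0.21 ]
shift mm [-1.9 -0.8 -1.1] turn deg [ 9.0000e-02 -2.0000e-02 -1.5089e+02]
orange px 27 240.5185185185185 213.44444444444446
```

Request:
move_arm([
  [0, 0, 0, 0, 0, 4, -1],
])

```text
clock: 16.95
position: [0.6045, -0.0349, 0.1939]
ee_rot: [0.978, -0.207, 0.001, 0.0]
ft_force: [2.1, -2.9, 2.9]
grip_width: 0.182
```

```bash
python3 look.py g
```

```text
now [ 0.6045 -0.0349  0.1939] yaw -23.89 j7 -2.056 f [ 2.13 -2.9   2.92] tq [-0.629 -0.437  0.332]
shift mm [-1.9 -0.7 -1.1] turn deg [ 8.0000e-02 -2.0000e-02 -1.5489e+02]
orange px 49 239.3673469387755 214.6122448979592
```

Request:
move_arm([
  [0, 0, 0, 0, 0, 0, -1],
])

```text
clock: 17.12
position: [0.6044, -0.0349, 0.1939]
ee_rot: [0.978, -0.207, 0.0, 0.0]
ft_force: [3.4, -3.1, 3.1]
grip_width: 0.182
```

```bash
python3 look.py h; python3 -c "
from h import *
S=cam('side')
d=np.radians(-15);y=np.array([-np.sin(d),np.cos(d),0])
b=np.array([.604,-.034,.162])
for k in(.085,.099):print(proj(S,b+y*k))"
```

```text
now [ 0.6044 -0.0349  0.1939] yaw -23.87 j7 -2.056 f [ 3.39 -3.11  3.1 ] tq [-0.705 -0.676 -0.03 ]
shift mm [-1.8 -0.7 -1.1] turn deg [ 7.0000e-02 -2.0000e-02 -1.5487e+02]
orange px 50 239.36 214.56
[239.17882349 214.40764994]
[236.0045693  216.98665489]
```

View pics/shc.png

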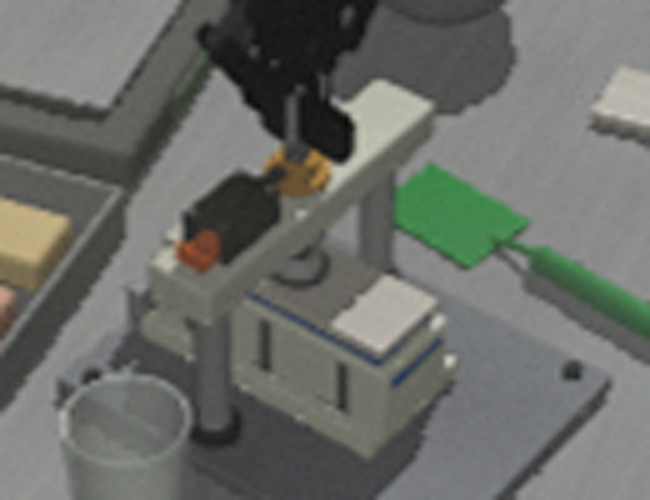

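Request:
move_arm([
  [0, 0, 0, 0, 0, 0, -0.4],
  [0, 0, 0, 0, 0, 0, -0.3],
  [0, 0, 0, 0, 0, 0, -0.3],
])

```text
clock: 17.55
position: [0.6038, -0.0342, 0.1934]
ee_rot: [0.978, -0.208, -0.0, -0.0]
ft_force: [0.1, 0.7, -0.2]
grip_width: 0.345
```

```bash
python3 look.py i
```

```text
now [ 0.6038 -0.0342  0.1934] yaw -24.03 j7 -2.059 f [ 0.14  0.7  -0.23] tq [0.008 0.032 0.008]
shift mm [-1.  -0.3 -1.6] turn deg [-7.0000e-02  2.0000e-02 -1.5503e+02]
orange px 50 239.36 214.56
```

Free of contact; retreat straight up.

Request:
move_arm([
  [0, 0, -0.005, 0, 0, 0, -0.3],
  [0, 0, -0.01, 0, 0, 0, -0.3],
  [0, 0, -0.02, 0, 0, 0, -0.3],
  [0, 0, -0.03, 0, 0, 0, -0.3],
  [0, 0, -0.03, 0, 0, 0, -0.3],
  [0, 0, -0.03, 0, 0, 0, -0.3],
  [-0.04, 0, 0, 0, 0, 0, -0.3],
  [-0.04, 0, 0, 0, 0, 0, -0.3],
  [-0.04, 0, 0, 0, 0, 0, -0.3],
  [0, 0, 0, 0, 0, 0, -0.3],
])

```text
clock: 18.85
position: [0.4931, 0.0158, 0.3204]
ee_rot: [0.978, -0.208, 0.001, -0.0]
ft_force: [1.0, 0.9, -0.7]
grip_width: 0.352
```

```bash
python3 look.py j; python3 -c "
from h import *
p,d=viewer.camera('top');cv2.imwrite('pics/topj.png',p[:,:,::-1])
a=cv2.imread('pics/topj.png');b=cv2.imread('pics/top0.png');print([int((cv2.absdiff(a,b).max(2)[r0:r1,c0:c1]>40).sum()) for r0,r1,c0,c1 in [(160,220,115,165),(215,280,125,165),(175,205,215,247),(195,270,322,358),(155,205,390,440),(220,280,380,410)]])"
```

```text
now [0.4931 0.0158 0.3204] yaw -23.95 j7 -2.117 f [ 1.02  0.88 -0.73] tq [-0.004 -0.071 -0.006]
shift mm [120.2   0.5 125.7] turn deg [ 1.6000e-01 -9.0000e-02 -1.5495e+02]
orange px 49 239.40816326530611 214.59183673469389
[0, 352, 12, 0, 0, 0]
```

View pics/sjc.png

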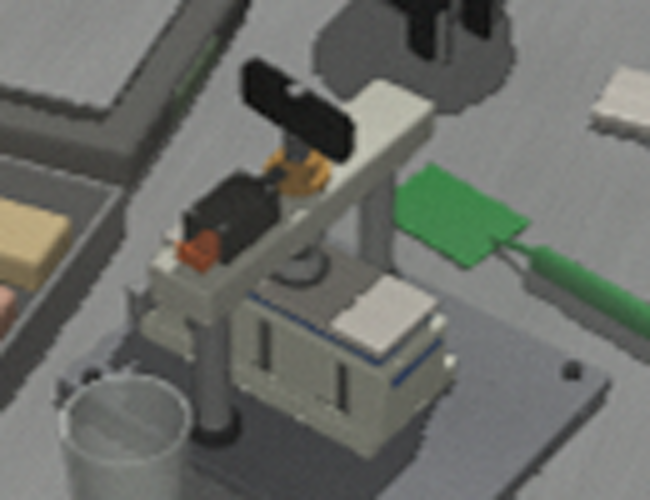

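View pics/topj.png

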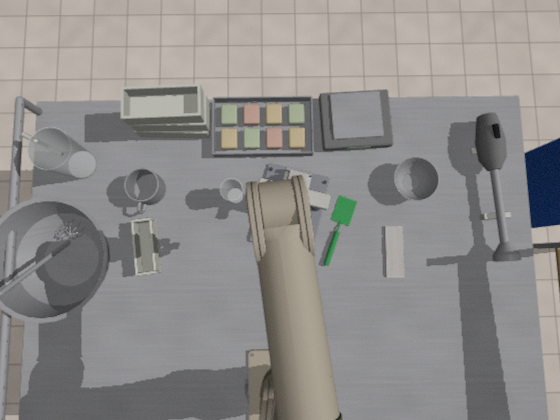

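The tab stands out, and the handle and gripper are free of each other. The bystanders have not moved; the change at the spare mould, around (145,247), is the arm's shadow.

```bash
python3 -c "
from workcell import manip
print(manip.hand_in())"
```

```text
the job is handed in; nothing more can be done
None
```

I pushed the mould fully home, turned the handle clockwise until the orange tab popped out, stopped, let go and handed the job in at about 19 s.

- **Mould:** I pushed it about 51 mm in slow steps. The push took about 6 N along the rails and rose to about 16 N at the backstop (limit 25 N), and I stopped there. The pictures then showed its front edge level with the rail ends.
- **Handle:** I turned it about 155° with one grasp. The foot met the cover at roughly 75–80°, and I kept the grip at constant height after that. Vertical force on the tool stayed within about 3 N while turning. It read 6.5 N downward when the jaws first closed, before the foot reached the cover.
- **Tab:** It showed as popped within the last 4° step, and I stopped immediately. It was still out after I let go.
- **Last checks:** The tool force was near zero after release and the gripper was clear of everything. Top-view comparison showed no change for the cup, bowl, spatula and spare cover, and only 12 pixels at the beaker. It did flag 352 changed pixels at the spare mould. The picture shows it in the same place with the arm's shadow across it, so I took that as shadow.

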